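# Snap the lid of the lime pan shut along its edge

### The job

Close the lid of the pan of limes (the one with raised tabs): starting at the lid's green tongue, run the fingertips along the row of orange tabs and round the corner, gently pressing each tab fully down in turn, one after the other, to the far end of the row. Do it in one pass: from the first tab to the last keep the fingertips within 4 cm above the lid's rim. Do not grasp, lift, tip or shove the pan, and leave the other pan and everything else on the counter alone.

Things in the scene. Friction and masses are not known exactly. Their poses are not given: they have to be found in the camera images.
- lime_pan: pan to close: stands loose, steel, 2 kg, green limes under a clear lid with a flat white rim, 176 (its x) by 162 mm (its y, less the tongue), rim top 106 mm above the counter. Origin: centre of its underside; z up. Six orange tabs in an L on the rim: 1-3 along its -x edge, 4-6 along its -y edge. Green knob, 30 mm across, near the lid's middle, top 124 mm up. Any yaw, left or right.
- start_mark (a point): centre of the top of the flat green tongue, 20 mm wide, that sticks out of the lime pan's lid by 14 mm at the end of the row where the run starts; 106.5 mm above the counter, in the pan's frame at x -78, y 84.5 mm; tab 1 is the next tab to it
- lemon_pan: a like pan, full of yellow lemons, with a yellow knob, its lid already shut: its tabs are fixed, all low (bystander, to be left alone). Origin: centre of its underside
- tab1 (a joint): travel of tab 1: 0 raised, 0.006 m fully pressed down (hard stop). It slides straight down against about 1 N of friction and stays where it is left, without a spring. A fingertip may slide over the ramp or hop over it and press from above; a fingertip bearing hard on it drags the pan
- tab1_top (a point): centre of the top face of tab 1 of the lime pan (moves with it): orange plastic, 36 mm long along the edge (flat 10 mm, a sloping ramp of 13 mm at each end), 14 mm wide, in the pan's frame at x -78, y 55 mm; top 114 mm above the counter (8 above the rim) when raised, 108 mm (2 above the rim) when fully down
- tab2 (a joint): travel of tab 2: 0 raised, 0.006 m fully pressed down (hard stop). It slides straight down against about 1 N of friction and stays where it is left, without a spring. A fingertip may slide over the ramp or hop over it and press from above; a fingertip bearing hard on it drags the pan
- tab2_top (a point): centre of the top face of tab 2 of the lime pan (moves with it): orange plastic, 36 mm long along the edge (flat 10 mm, a sloping ramp of 13 mm at each end), 14 mm wide, in the pan's frame at x -78, y 10 mm; top 114 mm above the counter (8 above the rim) when raised, 108 mm (2 above the rim) when fully down
- tab3 (a joint): travel of tab 3: 0 raised, 0.006 m fully pressed down (hard stop). It slides straight down against about 1 N of friction and stays where it is left, without a spring. A fingertip may slide over the ramp or hop over it and press from above; a fingertip bearing hard on it drags the pan
- tab3_top (a point): centre of the top face of tab 3 of the lime pan (moves with it): orange plastic, 36 mm long along the edge (flat 10 mm, a sloping ramp of 13 mm at each end), 14 mm wide, in the pan's frame at x -78, y -35 mm; top 114 mm above the counter (8 above the rim) when raised, 108 mm (2 above the rim) when fully down
- tab4 (a joint): travel of tab 4: 0 raised, 0.006 m fully pressed down (hard stop). It slides straight down against about 1 N of friction and stays where it is left, without a spring. A fingertip may slide over the ramp or hop over it and press from above; a fingertip bearing hard on it drags the pan
- tab4_top (a point): centre of the top face of tab 4 of the lime pan (moves with it): orange plastic, 36 mm long along the edge (flat 10 mm, a sloping ramp of 13 mm at each end), 14 mm wide, in the pan's frame at x -30, y -71 mm; top 114 mm above the counter (8 above the rim) when raised, 108 mm (2 above the rim) when fully down
- tab5 (a joint): travel of tab 5: 0 raised, 0.006 m fully pressed down (hard stop). It slides straight down against about 1 N of friction and stays where it is left, without a spring. A fingertip may slide over the ramp or hop over it and press from above; a fingertip bearing hard on it drags the pan
- tab5_top (a point): centre of the top face of tab 5 of the lime pan (moves with it): orange plastic, 36 mm long along the edge (flat 10 mm, a sloping ramp of 13 mm at each end), 14 mm wide, in the pan's frame at x 15, y -71 mm; top 114 mm above the counter (8 above the rim) when raised, 108 mm (2 above the rim) when fully down
- tab6 (a joint): travel of tab 6: 0 raised, 0.006 m fully pressed down (hard stop). It slides straight down against about 1 N of friction and stays where it is left, without a spring. A fingertip may slide over the ramp or hop over it and press from above; a fingertip bearing hard on it drags the pan
- tab6_top (a point): centre of the top face of tab 6 of the lime pan (moves with it): orange plastic, 36 mm long along the edge (flat 10 mm, a sloping ramp of 13 mm at each end), 14 mm wide, in the pan's frame at x 60, y -71 mm; top 114 mm above the counter (8 above the rim) when raised, 108 mm (2 above the rim) when fully down
- bowl: steel bowl, 110 mm across, 45 mm high, with a loose lime in it (bystander). Origin: centre of its underside
- lime_center (a point): centre of the loose lime, 48 mm across, in the bowl (bystander)
- tumbler: blue cup, 60 mm across, 80 mm high (bystander). Origin: centre of its underside
- jar: small amber jar with black cap, 38 mm across, 55 mm high (bystander). Origin: centre of its underside
- pink_bottle: clear bottle with pink cap, 56 mm across, 150 mm high (bystander). Origin: centre of its underside
- spoon: steel spoon 180 mm long, lying flat across the far side of the counter (bystander)

How it is judged:
On the way, in this order (a step that is already met when the one before it is completed fails the run):
1. tab 1 is pressed down first (value of joint tab1 above 0.004 m), for 0.05 s.
2. tab 2 is pressed down, after the one before (value of joint tab2 above 0.004 m), for 0.05 s.
3. tab 3 is pressed down, after the one before (value of joint tab3 above 0.004 m), for 0.05 s.
4. tab 4 is pressed down, after the one before (value of joint tab4 above 0.004 m), for 0.05 s.
5. tab 5 is pressed down, after the one before (value of joint tab5 above 0.004 m), for 0.05 s.
6. tab 6 is pressed down, after the one before (value of joint tab6 above 0.004 m), for 0.05 s.
At the end, for the whole second after the job is handed in: all six tabs are pressed at least 4 of their 6 mm; the lime pan stands flat on the counter at rest, less than 30 mm from where it began, and each bystander less than 25 mm from where it began (value of joint each of tab1, tab2, tab3, tab4, tab5, tab6 above 0.004 m and height (world z) of lime_pan below 0.005 m and angle between lime_pan's own z axis and vertical below 0.05 rad and distance of lime_pan from where it was at the start of the episode below 0.03 m and linear speed of lime_pan below 0.02 m/s and distance of each of lemon_pan, bowl, tumbler, jar, pink_bottle, spoon, lime_center from where it was at the start of the episode below 0.025 m); the robot touches nothing.
It fails at once if the fingers leave the lid's edge before the row is finished (fingertips more than about 55 mm above the rim, grasp point more than 75 mm, after the first tab is down and before the last is) (value of joint tab1 above 0.004 m and not (value of joint tab6 above 0.004 m) and z of the grasp point in the frame of lime_pan above 0.181 m).
It fails at once if the fingers press the lime pan or its tabs with more than 35 N (contact force between the fingers and lime_pan above 35 N).
It fails at once if the lime pan is lifted more than 10 mm, tipped more than 0.1 rad or shoved more than 30 mm (height (world z) of lime_pan above 0.01 m or angle between lime_pan's own z axis and vertical above 0.1 rad or distance of lime_pan from where it was at the start of the episode above 0.03 m).
It fails at once if a bystander is moved more than 25 mm (distance of any of lemon_pan, bowl, tumbler, jar, pink_bottle, spoon, lime_center from where it was at the start of the episode above 0.025 m).
It also fails if it takes over 48 s, if anything falls off the work surface, if the arm or the gripper's body presses on something with over 40 N, if the wrist force passes 120 N, or if a joint passes its speed limit or range.

### The arm

A 6-joint arm with a two-finger parallel gripper is mounted at the origin on the work surface. World frame = base frame: x ahead of the robot, y to its left, z up, the work surface at z = 0. Lengths are in m, angles in rad, forces in N, time in s.
With the tool pointing down it reaches from about 0.35 to 0.975 m from the base axis. Payload 7.1 kg.
Tool frame: the origin (TCP) lies midway between the tips of the shut fingers; the grasp point (between the pads) lies 19 mm behind it; z points along the fingers, y is the line along which they close (so a half turn about z gives the same grasp; the last joint's range is limited). The gripper opens to 88 mm and grips with 3 to 60 N. Pads are 20 mm wide; open, the fingers measure 115 mm over their backs; the gripper's body (75 mm by 178 mm) begins 61 mm behind the grasp point.
Start: joints at [-1.302, 0.423, 1.63, -0, 1.089, -0.019], TCP at [0.177, -0.599, 0.223] pointing down, gripper open.
Joint ranges: [-3, 3], [-0.9, 2.11], [0.09, 2.58], [-1.31, 4.45], [0.11, 2.69], [-2.54, 2.54]. Speed limits (rad/s): [2.39, 2.39, 3.01, 3.14, 3.14, 3.14].

### API

Orientations are given as a unit quaternion [w, x, y, z].
In Python, from station import move_pose, movel, movej, command_gripper, wait, inverse_kinematics, read_camera, camera_info, MotionError, job_done, get_time, get_joint_pos, get_qvel, get_effort, get_tcp_pos, get_ee_rot, get_ft_force, get_ft_torque, get_grip_width, get_finger_force gives the robot as it stands. Calls block until the motion is done:
- move_pose(position, orientation): joint-space move of the TCP to a pose.
- movel(position, frame=None, v=0.15, until_force=None): straight line of the TCP; frame=None keeps the orientation; v is the mean speed in m/s. With until_force (N) it stops when the force on the tool has changed by that much, and returns True; else False.
- movej(angles): joint-space move.
- command_gripper(opening): opening from 0.0 (shut) to 1.0 (fully open); the grip force is fixed at half the most; returns when the fingers have stopped.
- wait(seconds).
- inverse_kinematics(position, orientation): joint angles nearest the present ones, or None.
- read_camera(name): name is "scene" or "side" or "wrist"; returns the picture (480x640x3 uint8, red, green, blue); there is no depth.
- camera_info(name): a dict with "intrinsics" (3x3 intrinsics, pixels), "T" (4x4, takes a point from camera to world coordinates); the wrist camera has in their place "tool_from_camera" (4x4, takes a point from camera to tool coordinates, whose origin is the TCP and whose axes are the flange's). Camera axes: x right, y up, looking along -z (the intrinsics and any distortion apply to the point x, -y, -z); pixel columns grow to the right and rows downward; lengths in m; the calibration is good to about 2 mm. A picture is of the moment at which its call begins: read the wrist's pose just before it. camera_info takes no time and is no camera call.
A pose or a line that the arm cannot do raises MotionError and nothing moves.
- job_done(): hands the job in; it is judged then, once.
Readings, each from a call of its own:
- get_time(): time.
- get_joint_pos(): joint angles.
- get_qvel(): joint speeds.
- get_effort(): joint torques, N m.
- get_tcp_pos(): TCP position.
- get_ee_rot(): TCP orientation.
- get_ft_force(): force on the tool from outside, world axes, zero at the start.
- get_ft_torque(): the same for the moment, N m.
- get_grip_width(): opening from 0.0 (shut) to 1.0 (fully open).
- get_finger_force(): force on a finger pad.
Only numpy, scipy, OpenCV 4.12 (cv2) and the standard library are available. Lean on these libraries where they do the work, as an engineer would, in place of code of your own. Each camera call takes 0.05 s, during which the arm holds its last target. There are 200 camera calls.

## Working session

There is one attempt and no reset: what is moved stays moved. The work goes in short steps, each a Python script; the robot and the scene stay as the last script left them, time stands still between calls to the robot, and variables do not carry over. Pictures are saved under pics/ and viewed, at most 10 in all, crops included, and the job is handed in when it is done.

```bash
mkdir -p pics
python3 - <<'E'
from station import *
import cv2,numpy as np
for n in("scene","side"):
    im=read_camera(n); cv2.imwrite(f"pics/{n}0.png",im[:,:,::-1]); c=camera_info(n); print(n,c)
print(camera_info("wrist"),get_ee_rot(),get_time())
E
```

```text
scene {'intrinsics': array([[435.8439494 ,   0.        , 324.91681932],
       [  0.        , 435.8439494 , 233.75867498],
       [  0.        ,   0.        ,   1.        ]]), 'T': array([[ 0.66881101, -0.43509419,  0.60281413,  1.04046582],
       [ 0.74312173,  0.3678166 , -0.55900004, -0.40384817],
       [ 0.02149262,  0.82182966,  0.56932774,  0.50445299],
       [ 0.        ,  0.        ,  0.        ,  1.        ]])}
side {'intrinsics': array([[503.26141068,   0.        , 314.67285637],
       [  0.        , 503.26141068, 224.69136177],
       [  0.        ,   0.        ,   1.        ]]), 'T': array([[ 0.87903138,  0.35905474, -0.31366148,  0.29989988],
       [-0.47648086,  0.63894584, -0.60391572, -0.52645757],
       [-0.0164261 ,  0.68031457,  0.73273615,  0.75118846],
       [ 0.        ,  0.        ,  0.        ,  1.        ]])}
{'intrinsics': array([[349.28469856,   0.        , 319.60624866],
       [  0.        , 349.28469856, 239.85930655],
       [  0.        ,   0.        ,   1.        ]]), 'tool_from_camera': array([[-1.61581556e-03,  9.51816998e-01,  3.06662341e-01,
         8.58458283e-02],
       [ 9.99998091e-01,  1.87488858e-03, -5.50241515e-04,
         3.14094547e-04],
       [-1.09868695e-03,  3.06660866e-01, -9.51818211e-01,
        -1.63270759e-01],
       [ 0.00000000e+00,  0.00000000e+00,  0.00000000e+00,
         1.00000000e+00]])} [-6.75042505e-04  9.89661961e-01  1.43418058e-01 -8.74328143e-05] 0.1
```

View pics/scene0.png

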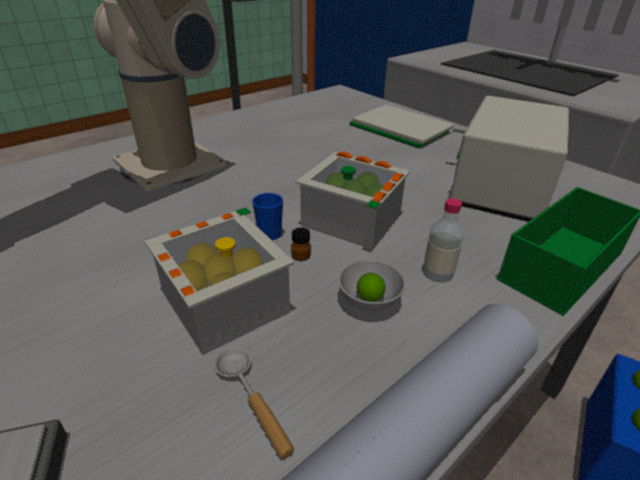

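View pics/side0.png

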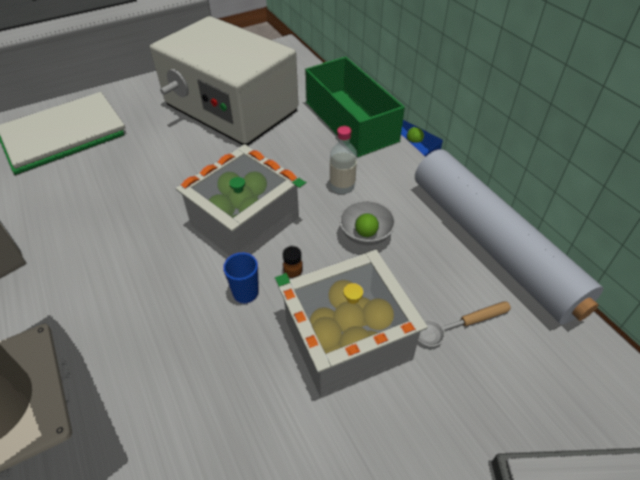

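The lime pan is in both views: its tongue is at about (376,204) in scene and (299,183) in side. I'll enlarge both to read the positions more closely.

Run:
```python
import cv2,numpy as np
a=cv2.imread("pics/scene0.png")[140:250,290:420]; b=cv2.imread("pics/side0.png")[135:255,170:310]
cv2.imwrite("pics/c1.png",cv2.resize(a,None,fx=5,fy=5,interpolation=cv2.INTER_CUBIC))
cv2.imwrite("pics/c2.png",cv2.resize(b,None,fx=5,fy=5,interpolation=cv2.INTER_CUBIC))
```

```text
(no output)
```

View pics/c1.png

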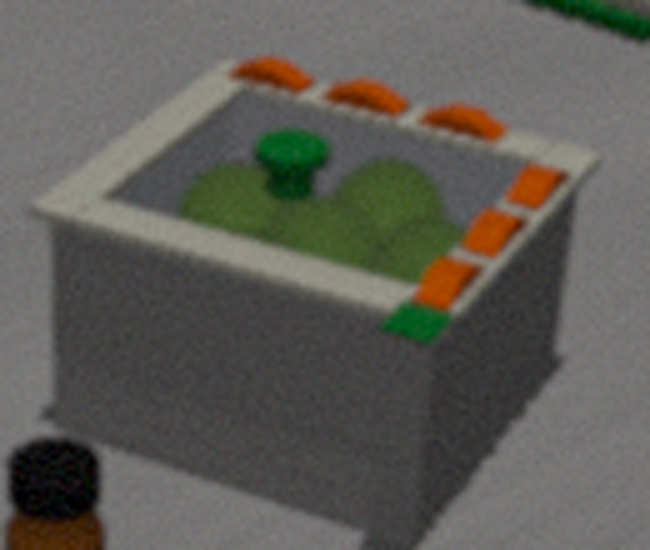

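View pics/c2.png

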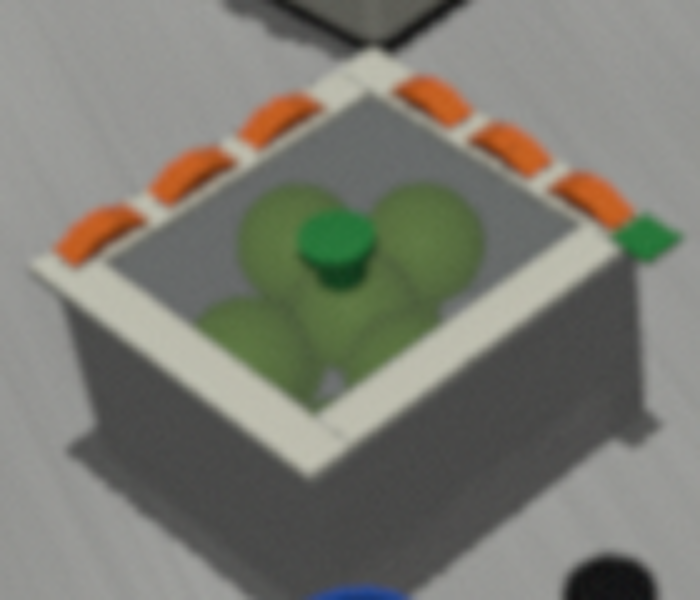

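Corners were read from the crops: the scene crop has the tab corner at (600,155) and the tongue at (417,322), and the side crop has (372,48) and (650,238). The oven stands close to the tab corner, so I'll measure that too.

```bash
cat > h.py <<'E'
import numpy as np,cv2
from scipy.optimize import least_squares
from scipy.spatial.transform import Rotation as R
from station import *
def proj(K,T,P):
    p=(np.atleast_2d(P)-T[:3,3])@T[:3,:3]; p=p*[1,-1,-1]; q=p@K.T; return q[:,:2]/q[:,2:]
def ray(n,uv,z):
    c=camera_info(n); d=np.linalg.inv(c["intrinsics"])@[*uv,1]; d=c["T"][:3,:3]@(d*[1,-1,-1]); o=c["T"][:3,3]
    return o+d*(z-o[2])/d[2]
def world(p,P):
    c,s=np.cos(p[2]),np.sin(p[2]); P=np.atleast_2d(P)
    return np.c_[p[0]+c*P[:,0]-s*P[:,1],p[1]+s*P[:,0]+c*P[:,1],P[:,2]]
E
python3 - <<'E'
from h import *
P=np.array([[-88,-81,106],[88,-81,106],[88,81,106],[-78,84.5+3.5,106.5]])/1e3
P[3,1]=.088
P[3]=[-.078,.0845,.1065]
obs={"scene":(np.array([[600,155],[222,62],[38,208],[417,322]]),(290,140)),"side":(np.array([[372,48],[33,263],[310,475],[650,238]]),(170,135))}
obs={n:(a+.5)/5-.5+o for n,(a,o) in obs.items()}
C={n:camera_info(n) for n in obs}
f=lambda p,ns=obs:np.concatenate([(proj(C[n]["intrinsics"],C[n]["T"],world(p,P))-obs[n]).ravel() for n in ns])
for ns in(["scene"],["side"],["scene","side"]):
    r=min((least_squares(f,[.6,-.1,y],args=(ns,)) for y in(0,1.5,3,4.5)),key=lambda r:r.cost)
    print(ns,r.x,r.fun.round(1))
np.save("pan.npy",r.x)
print(world(r.x,[[-.078,.055,0],[-.078,-.035,0],[-.03,-.071,0],[.06,-.071,0]]))
for n,uv in(("side",(244,143)),("side",(163,103)),("side",(296,108)),("scene",(455,200)),("scene",(530,214))): print(n,uv,ray(n,uv,0))
for uv in((238,83),(152,44),(297,57)): print("top .15/.2/.25",uv,[ray("side",uv,z)[:2].round(3) for z in(.12,.16,.2)])
E
```

```text
['scene'] [0.50493772 0.16928568 3.47953298] [ 0.6 -0.5  0.3 -0.4 -1.6 -0.   0.7  0.2]
['side'] [0.50180661 0.17078844 3.47288361] [ 0.8 -0.3 -0.8  0.3  0.3  0.  -0.3 -0.1]
['scene', 'side'] [0.50260697 0.17094358 3.4756382 ] [ 0.3 -1.   0.4 -1.  -1.7 -0.8  0.1 -0.6  0.9 -0.5 -0.4  0.2  0.9 -0.2
  0.  -0.4]
[[0.59432813 0.14455745 0.        ]
 [0.56482005 0.22958258 0.        ]
 [0.50767008 0.24785499 0.        ]
 [0.42264495 0.2183469  0.        ]]
side (244, 143) [0.60098504 0.41197835 0.        ]
side (163, 103) [0.48068238 0.67646692 0.        ]
side (296, 108) [0.77633925 0.4802339  0.        ]
scene (455, 200) [0.59901964 0.4138574  0.        ]
scene (530, 214) [0.74295474 0.49046446 0.        ]
top .15/.2/.25 (238, 83) [array([0.629, 0.477]), array([0.608, 0.413]), array([0.587, 0.35 ])]
top .15/.2/.25 (152, 44) [array([0.507, 0.763]), array([0.494, 0.682]), array([0.481, 0.6  ])]
top .15/.2/.25 (297, 57) [array([0.802, 0.514]), array([0.771, 0.448]), array([0.739, 0.382])]
```

Run:
```python
from h import *
p=np.load("pan.npy")
q=R.from_matrix(np.c_[[np.cos(p[2]-np.pi/2),np.sin(p[2]-np.pi/2),0],[np.sin(p[2]-np.pi/2),-np.cos(p[2]-np.pi/2),0],[0,0,-1]]).as_quat(scalar_first=True)
np.save("q.npy",q)
movel(get_tcp_pos()+[0,0,.06],v=.2)
move_pose([p[0],p[1],.27],q)
command_gripper(0.)
wait(.3)
t=get_tcp_pos();o=get_ee_rot();im=read_camera("wrist")
print(t,o,get_time(),get_ft_force(),get_joint_pos(),get_grip_width())
c=camera_info("wrist");W=np.eye(4);W[:3,:3]=R.from_quat(o,scalar_first=True).as_matrix();W[:3,3]=t
T=W@c["tool_from_camera"]; np.save("Tw.npy",T)
im=np.ascontiguousarray(im[:,:,::-1])
cv2.imwrite("pics/w_raw.png",im)
P=np.array([[-88,-81,106],[88,-81,106],[88,81,106],[-88,81,106],[-78,84.5,106.5],[-78,55,114],[-78,10,114],[-78,-35,114],[-30,-71,114],[15,-71,114],[60,-71,114]])/1e3
for u in proj(c["intrinsics"],T,world(p,P)): cv2.drawMarker(im,tuple(int(round(a)) for a in u),(255,0,255),cv2.MARKER_CROSS,9,1)
cv2.imwrite("pics/w.png",im)
```

```text
[0.50259251 0.17094231 0.26998073] [-1.67281435e-05  5.79716150e-01  8.14818498e-01 -2.53546787e-05] 5.175 [-0.19096267 -0.55622351  0.20281492] [ 3.05413406e-01  2.29477851e-01  1.79228214e+00 -1.12449890e-05
  1.11981883e+00 -2.86529675e-02] 0.0007201467133355636
```

View pics/w.png

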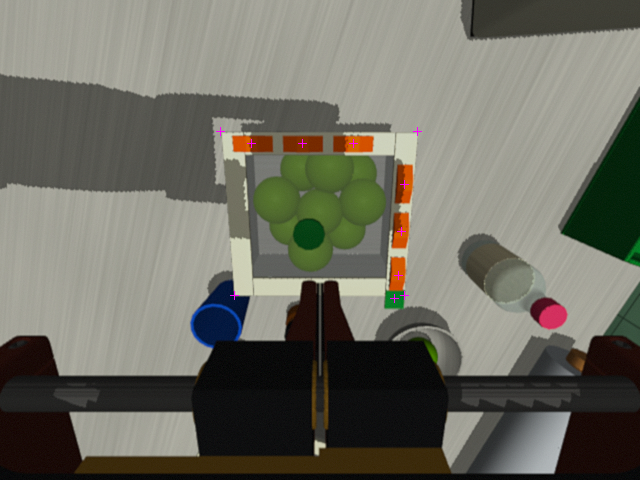

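The pose overlay matches the wrist picture to about 1 px (about 1 mm): the tabs sit under their markers, for example tab 4 at (353,143) and tab 1 at (398,275). I'll do the run now.

Run:
```python
from h import *
p=np.load("pan.npy")
X=np.array([[-78,84.5],[-78,55],[-78,10],[-78,-35],[-78,-71],[-30,-71],[15,-71],[60,-71]])/1e3
W=world(p,np.c_[X,np.zeros(8)])[:,:2]
H=.120
movel([*W[0],.17],v=.2); movel([*W[0],H],v=.12)
for i,w in enumerate(W[1:],1):
    movel([*w,H],v=.08)
    if i==4: continue   # corner
    wait(.1)
    hit=movel([*w,.1065],v=.02,until_force=6)
    wait(.12)
    print(i,hit,get_tcp_pos().round(4),get_ft_force().round(1),round(get_time(),1))
    if get_tcp_pos()[2]>.1095: print("not down"); break
movel([*get_tcp_pos()[:2],H],v=.08)
if i==7:
    im=read_camera("side")[135:255,170:310]
    cv2.imwrite("pics/s1.png",cv2.resize(im[:,:,::-1],None,fx=4,fy=4,interpolation=cv2.INTER_CUBIC))
```

```text
1 True [0.5945 0.1444 0.1083] [-1.1 -0.3  4.7] 8.0
2 True [0.5798 0.1869 0.1083] [-1.9 -0.7  5.3] 9.5
3 True [0.565  0.2294 0.1083] [-1.5 -0.1  6.1] 11.0
5 True [0.5079 0.2479 0.1083] [-0.3  0.1  5.2] 13.2
6 True [0.4654 0.2332 0.1083] [-0.2  0.1  5.9] 14.7
7 True [0.4229 0.2184 0.1083] [-0.9 -1.1  7.1] 16.3
```

Run:
```python
from h import *
p=np.load("pan.npy")
movel([*get_tcp_pos()[:2],.27],v=.2)
move_pose([p[0],p[1],.3],np.load("q.npy"));wait(.3)
a=read_camera("scene")[140:250,290:420]; b=read_camera("side")[135:245,170:310]
cv2.imwrite("pics/s2.png",cv2.resize(np.hstack([a,b])[:,:,::-1],None,fx=2.9,fy=2.9,interpolation=cv2.INTER_CUBIC)); print(get_time())
```

```text
18.4
```

View pics/s2.png

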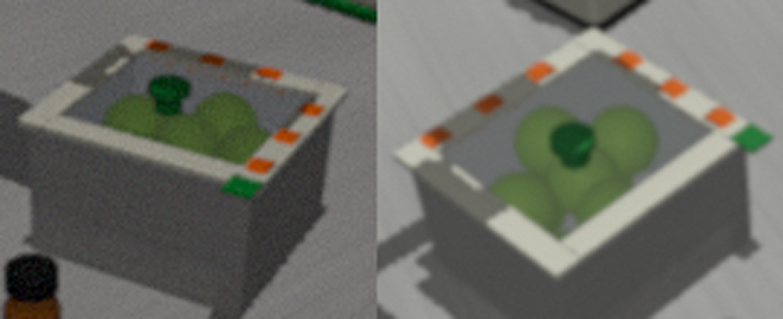

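Both views show all six tabs flat and the pan where it started (tongue at (242,187) and (752,138) in this crop).

```bash
python3 -c "
from station import *
print(job_done())"
```

```text
the job is handed in; nothing more can be done
None
```

I pressed all six tabs down in order in one pass, and both camera views show them flat with the pan where it started; I handed the job in soon after 18.4 s (limit 48 s), and no verdict came back.

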